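Fetch the teacup from the flip-lid cup box

TASK

Swing the clear lid of the cup box up past upright so that it rests open by itself, lift out the teacup and set it down upright in the middle of its saucer, lowering it all the way instead of letting it drop. Then tip the lid back over past upright and let go, so that it drops shut by its own weight. Leave the glass bowl standing in the box and do not disturb the saucepan, the jar or the mortar.

Things in the scene. Friction and masses are not known exactly. Their poses are not given: they have to be found in the camera images.
- cup_box: Grey plastic cup box, 170 mm deep (its x) by 280 mm wide (its y), open-topped base 75 mm high with 4 mm walls, fixed to the counter. Origin: centre of its underside, on the counter; z up; +x points from the front (tab side, towards the robot) to the hinge side. Teacup and bowl stand inside on a flat drain grid 16 mm above the origin, side by side along y, either way round.
- box_lid (a joint): Angle of the clear plastic lid (rad): 0 shut, grows as it opens, 1.57 upright, stop at 1.85 where it rests leaning back. Lid 170 x 280 mm, 21 mm high skirted cover, about 0.27 kg, on a damped hinge. Let go below about 1.3 it falls shut in about a second, let go beyond about 1.5 it falls back onto its stop; there is no latch.
- lid_hinge (a point): Point on the lid's hinge axis, at the middle of the box's far (+x) top edge: 85 mm along +x and 75.5 mm above the box's origin. The axis runs along the box's y. This frame turns with the lid.
- lid_tab (a point): Middle of the part of the lid's thumb tab that stands clear: a grey plastic tab in the middle of the lid's front edge, 36 mm wide (along the hinge), 10 mm thick, standing out 36 mm from the edge. With the lid shut the point lies 190 mm towards the front from the hinge axis and 13 mm above it, 20 mm clear of the box's front wall. This frame turns with the lid.
- teacup: White ceramic teacup without a handle, 60 mm high, 63 mm across the rim, 60 mm at half height, narrowing to a 38 mm foot, wall 3.5 mm, about 0.13 kg. Origin: centre of its underside; z up.
- saucer: White ceramic saucer lying on the counter, 124 mm across, 16 mm high. Its flat middle, about 70 mm across, lies 5 mm above the origin (centre of its underside).
- glass_bowl: Small clear glass bowl in the box beside the teacup, 96 mm across, 45 mm high, wider and lower than the cup. Origin: centre of its underside. Leave it standing.
- saucepan: Aluminium saucepan, 162 mm across, 85 mm high, with a black handle along its +x reaching 240 mm from the centre, standing to the right, handle pointing further right. Origin: centre of its underside. Leave alone.
- spice_jar: Amber glass jar with a steel cap, 60 mm across, 90 mm high, behind the work. Origin: centre of its underside. Leave alone.
- mortar: Grey stone mortar with its pestle, 100 mm across, 105 mm high over the pestle, to the left. Origin: centre of its underside. Leave alone.

How it is judged:
On the way, in this order (a step that is already met when the one before it is completed fails the run):
1. the lid has been swung past upright and rests open, let go (lid angle above 1.7 rad, the robot not touching it) (value of joint box_lid above 1.7 rad and contact force between each of the arm, the fingers and box_lid below 0.1 N), for 0.3 s.
2. with the lid open, the teacup is lowered onto the middle of the saucer while still held (within 7 mm of its standing height, within 15 mm of the centre) (value of joint box_lid above 1.7 rad and horizontal distance between teacup and saucer below 0.015 m and z of teacup in the frame of saucer below 0.012 m and contact force between the fingers and teacup above 0.2 N).
3. the lid is dropping shut by itself, the robot off the lid and the cup (value of joint box_lid between 0.1 and 1.15 rad and velocity of joint box_lid below -0.2 rad/s and contact force between each of the arm, the fingers and box_lid below 0.1 N and contact force between the fingers and teacup below 0.1 N), for 0.1 s.
At the end, for the whole second after the job is handed in: Lid shut (within 0.04 rad) and still; teacup upright (0.08 rad) and still on the flat of the saucer within 15 mm of its centre, saucer flat on the counter; glass bowl upright in the box, it and the saucepan, jar and mortar within 30 mm of where they were (value of joint box_lid below 0.04 rad and velocity of joint box_lid above -0.05 rad/s and horizontal distance between teacup and saucer below 0.015 m and z of teacup in the frame of saucer between 0.002 and 0.009 m and angle between teacup's own z axis and vertical below 0.08 rad and linear speed of teacup below 0.02 m/s and height (world z) of saucer below 0.005 m and z of glass_bowl in the frame of cup_box below 0.02 m and angle between glass_bowl's own z axis and vertical below 0.1 rad and distance of glass_bowl from where it was at the start of the episode below 0.03 m); the robot touches nothing.
It fails at once if the teacup is tipped over (more than 0.6 rad) (angle between teacup's own z axis and vertical above 0.6 rad).
It fails at once if the glass bowl is tipped (more than 0.4 rad) or moved more than 30 mm (angle between glass_bowl's own z axis and vertical above 0.4 rad or distance of glass_bowl from where it was at the start of the episode above 0.03 m).
It fails at once if the saucepan, the jar or the mortar is moved more than 30 mm (distance of any of saucepan, spice_jar, mortar from where it was at the start of the episode above 0.03 m).
It also fails if it takes over 72 s, if anything falls off the work surface, if the arm or the gripper's body presses on something with over 40 N, if the wrist force passes 120 N, or if a joint passes its speed limit or range.

ROBOT

A 7-joint arm with a two-finger parallel gripper is mounted at the origin on the work surface. World frame = base frame: x ahead of the robot, y to its left, z up, the work surface at z = 0. Lengths are in m, angles in rad, forces in N, time in s.
With the tool pointing down it reaches from about 0.35 to 0.9 m from the base axis. Payload 7.2 kg.
Tool frame: the origin (TCP) lies midway between the tips of the shut fingers; the grasp point (between the pads) lies 19 mm behind it; z points along the fingers, y is the line along which they close (so a half turn about z gives the same grasp; the last joint's range is limited). The gripper opens to 88 mm and grips with 3 to 60 N. Pads are 20 mm wide; open, the fingers measure 115 mm over their backs; the gripper's body (75 mm by 178 mm) begins 61 mm behind the grasp point.
Start: joints at [1.087, 0.411, -0.013, 1.596, 0.006, 1.134, -0.082], TCP at [0.252, -0.572, 0.223] pointing down, gripper open.
Joint ranges: [-2.95, 2.95], [-0.29, 1.99], [-1.47, 1.44], [0.14, 2.54], [-1.03, 4.17], [0.13, 1.85], [-2.86, 2.86]. Speed limits (rad/s): [2.39, 2.39, 3.01, 3.01, 3.14, 3.14, 3.14].

INTERFACE

Orientations are given as a unit quaternion [w, x, y, z].
In Python, from plant import r, vision gives the robot as it stands (r), with the cameras (vision).
- The arm moves only by the tool tcp_steps, called after "Call:" as a command line: name --argument value ..., lists and objects as JSON in quotes. Schema: {"type":"object","properties":{"offsets":{"type":"array","items":{"type":"array","items":{"type":"array","items":{"type":"number"},"minItems":7,"maxItems":7},"minItems":1,"maxItems":20},"minItems":1,"maxItems":1},"only":{"type":"string"},"quiet":{"type":"boolean"},"lines":{"type":"string"}},"required":["offsets"],"additionalProperties":false}. offsets is a list that holds a single list of rows (three levels of brackets), with 1 to 20 rows, each of 7 numbers: a rotation vector rx, ry, rz in parts of the range, where 1.0 means 2 rad, then dx, dy, dz in parts of the range, where 1.0 means 800 mm, then the finger opening in m; each row is the pose to reach, as a shift and turn from the pose commanded when the call began, along the tool's axes at that moment; what a row does not reach only later rows make up. A row lasts 1/8 s, in which the tool goes at most 0.0625 m and 0.188 rad, less where a joint would pass 70% of its speed; a pose out of reach is approached as far as the arm can. The fingers move at their own pace and stop on an object; the grip force is fixed at half the most. Time passes only in rows, so rows that do not move let the fingers close. The tool returns the time, the measured TCP pose, the force, the opening and the grip force at its end. only (a regular expression) keeps the lines of the reply that match it, lines (a string "A,B") keeps lines A to B, and quiet returns only ok. Shift and turn numbers lie between -1 and 1, and a call with a number outside is refused. Input that does not fit is refused with a message, and nothing moves.
- r.state(): the state, without advancing time (a new reading comes with each control period).
- vision.grab_frame(name): name is "scene" or "top"; returns a dict with "pixels" (420x560x3 uint8, red, green, blue), "fx", "fy", "cx", "cy" (pixels), "camera_from_world" (4x4, takes a point from world to camera coordinates). Camera axes: x right, y up, looking along -z (the intrinsics and any distortion apply to the point x, -y, -z); pixel columns grow to the right and rows downward; lengths in m; the calibration is good to about 2 mm. A picture is of the moment at which its call begins. There is no depth.
- r.close_job(): hands the job in; it is judged then, once.
The state is a dict: "time": time; "qpos": joint angles; "qvel": joint speeds; "joint_efforts": joint torques, N m; "position": TCP position; "eef_rot": TCP orientation; "contact_force": force on the tool from outside, world axes, zero at the start; "wrist_torque": the same for the moment, N m; "opening": finger opening in m; "grip_force": force on a finger pad.
Only numpy, scipy, OpenCV 4.12 (cv2) and the standard library are available. Lean on these libraries where they do the work, as an engineer would, in place of code of your own. Each camera call takes 0.05 s, during which the arm holds its last target. There are 200 camera calls.

## Working session

There is one attempt and no reset: what is moved stays moved. The work goes in short steps, Python scripts to look and compute and a tool call to move; the robot and the scene stay as the last step left them, time stands still between calls to the robot, and variables do not carry over. Pictures are saved under pics/ and viewed, at most 10 in all, crops included, and the job is handed in when it is done.

```bash
ls; mkdir -p pics; python3 - <<'E'
from plant import r, vision
import cv2,pickle
d={}
for n in("scene","top"):
    f=vision.grab_frame(n);d[n]=f
    cv2.imwrite(f"pics/{n}0.png",f["pixels"][:,:,::-1])
    print(n,f["fx"],f["fy"],f["cx"],f["cy"],f.keys());print(f["camera_from_world"].round(4))
pickle.dump(d,open("f0.pkl","wb"))
print(r.state())
E
```

```text
pics
plant.py
scene 440.0446352430178 440.0446352430178 276.5989692176531 214.05769139829636 dict_keys(['pixels', 'fx', 'fy', 'cx', 'cy', 'camera_from_world'])
[[ 2.4010e-01  9.7070e-01  6.0000e-04 -1.1450e-01]
 [-7.7350e-01  1.9100e-01  6.0430e-01  4.2170e-01]
 [ 5.8650e-01 -1.4550e-01  7.9670e-01 -1.8865e+00]
 [ 0.0000e+00  0.0000e+00  0.0000e+00  1.0000e+00]]
top 539.2302105859833 539.2302105859833 279.4583164165491 214.36449052676411 dict_keys(['pixels', 'fx', 'fy', 'cx', 'cy', 'camera_from_world'])
[[-0.0268 -0.9995 -0.0165  0.0126]
 [ 0.9942 -0.0284  0.1037 -0.6237]
 [-0.1041 -0.0136  0.9945 -1.4656]
 [ 0.      0.      0.      1.    ]]
{'time': 0.1, 'qpos': array([ 1.08683204,  0.41179534, -0.01268098,  1.59693256,  0.00563085,
        1.13432516, -0.0821869 ]), 'qvel': array([-8.20028643e-05, -1.32712176e-03, -9.99501847e-04, -3.51854897e-03,
       -5.40901907e-04,  1.19265728e-03,  1.16280121e-03]), 'joint_efforts': array([ 1.69489242e-03, -5.89097571e+01,  6.43244684e-01, -2.91711241e+01,
       -5.38780075e-02,  1.44350997e-02,  4.06499521e-05]), 'position': array([ 0.25218807, -0.57137071,  0.22192005]), 'eef_rot': array([-6.79238055e-04,  9.78467712e-01,  2.06398711e-01, -2.15294309e-04]), 'contact_force': array([-0.18993523,  0.52172786,  1.05322768]), 'wrist_torque': array([ 0.00769476,  0.00427286, -0.025961  ]), 'grip_force': 0.0, 'opening': 0.08739079120485513}
```

View pics/scene0.png

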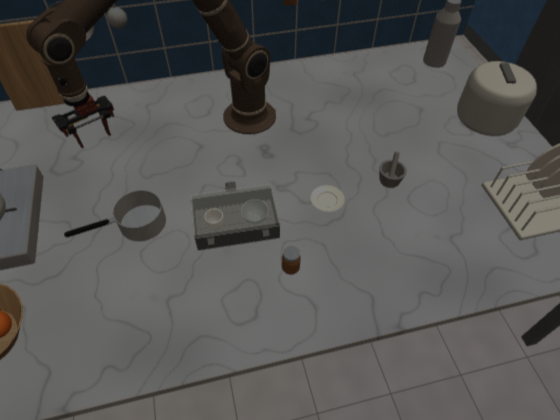

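View pics/top0.png

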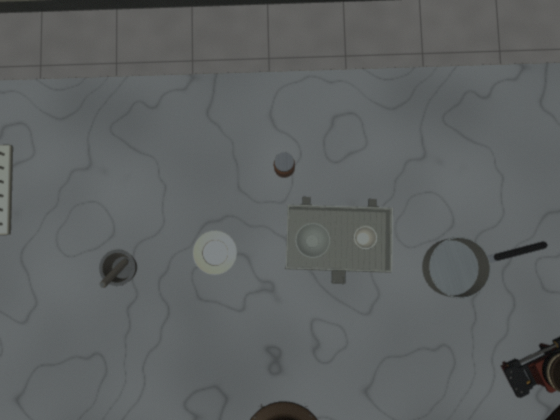

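Scene view: box at about (235,217), with the tab at (231,186), cup (214,216) and bowl (254,212); saucer (327,199), jar (291,260). Top view: box corners about (288-392, 207-271), tab (338,277), cup (365,237), bowl (313,240), saucer (214,253), pan to the right, mortar to the left.

```bash
cat > h.py <<'E'
import numpy as np,cv2
from scipy.spatial.transform import Rotation as R
def ray(f,u,v):
    M=f["camera_from_world"];d=np.array([(u-f["cx"])/f["fx"],-(v-f["cy"])/f["fy"],-1.])
    return -M[:3,:3].T@M[:3,3], M[:3,:3].T@d
def plane(f,u,v,z):
    o,d=ray(f,u,v);return o+d*(z-o[2])/d[2]
def px(f,p):
    c=f["camera_from_world"]@np.r_[p,1];return f["cx"]-f["fx"]*c[0]/c[2],f["cy"]+f["fy"]*c[1]/c[2]
def tool(s,p):  # world shift from TCP to p in tool axes
    w,x,y,z=s["eef_rot"];return R.from_quat([x,y,z,w]).inv().apply(np.array(p)-s["position"])
E
python3 - <<'E'
import pickle
from h import *
d=pickle.load(open("f0.pkl","rb"));t=d["top"];im=t["pixels"]
c=cv2.resize(im[190:300,180:400],None,fx=3.6,fy=3.6,interpolation=cv2.INTER_CUBIC)
cv2.imwrite("pics/topc.png",cv2.convertScaleAbs(c[:,:,::-1],alpha=1.5))
s=d["scene"]["pixels"][165:265,180:360]
cv2.imwrite("pics/scc.png",cv2.convertScaleAbs(cv2.resize(s,None,fx=4.4,fy=4.4,interpolation=cv2.INTER_CUBIC)[:,:,::-1],alpha=1.5))
for n,u,v,z in [("tl",288,207,.09),("tr",392,207,.09),("bl",288,271,.09),("br",392,271,.09),("tab",338,277,.088),("cup",365,237,.076),("bowl",313,240,.06),("sau",214,253,.016),("jar",285,160,.09)]:
    p=plane(t,u,v,z);print(n,p.round(4),np.round(px(d["scene"],p),1))
E
```

```text
tl [ 0.637  -0.0288  0.09  ] [279.8 220.8]
tr [ 0.629  -0.3059  0.09  ] [194.8 235.7]
bl [ 0.4668 -0.024   0.09  ] [269.3 182.5]
br [ 0.4595 -0.2977  0.09  ] [190.7 195.4]
tab [ 0.4476 -0.1553  0.088 ] [231.2 185.6]
cup [ 0.5518 -0.2327  0.076 ] [214.3 215.2]
bowl [ 0.5485 -0.094   0.06  ] [254.9 209.5]
sau [0.5223 0.1813 0.016 ] [328.2 197. ]
jar [ 0.7649 -0.0243  0.09  ] [291.3 252.9]
```

View pics/topc.png

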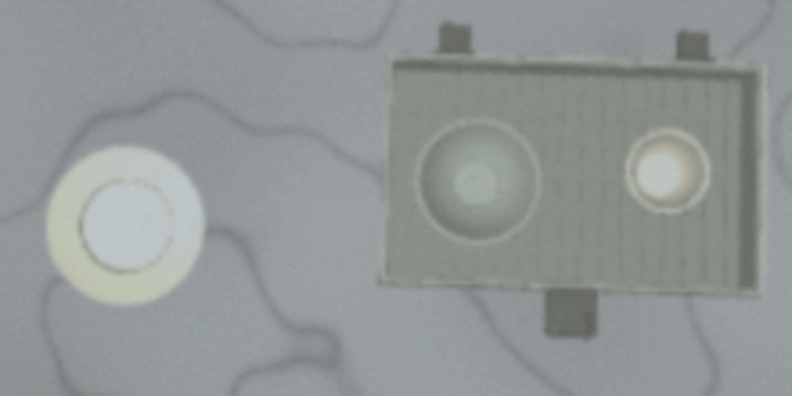

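View pics/scc.png

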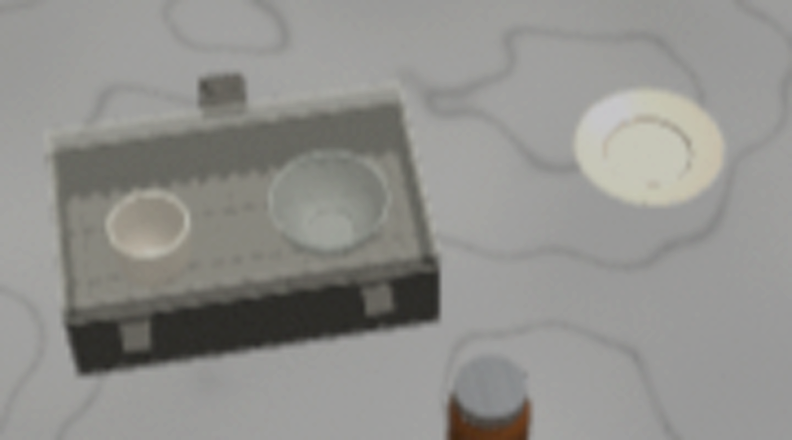

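Top crop: tab (571,314), hinge blocks (455,38)/(693,45), lid front corners (380,283)/(760,295), cup rim (668,171), bowl rim (478,181), saucer (126,225). Scene crop: cup rim (149,224), tab (222,92), saucer (649,147), and the lid is clear and shut.

```bash
python3 - <<'E'
import pickle
from h import *
d=pickle.load(open("f0.pkl","rb"));t=d["top"];s=d["scene"]
T=lambda u,v,z:plane(t,(u+.5)/3.6-.5+180,(v+.5)/3.6-.5+190,z)
S=lambda u,v,z:plane(s,(u+.5)/4.4-.5+180,(v+.5)/4.4-.5+165,z)
for n,a,b,z in [("tab",(571,314),(222,89),.0885),("cup",(668,171),(149,224),.076),("bowl",(478,181),(330,203),.061),("sau",(126,225),(649,147),.016)]:
    print(n,T(*a,z).round(4),S(*b,z).round(4))
for z,pp in ((.0755,((380,283),(760,295))),(.0965,((392,60),(766,66))),(.0755,((455,38),(693,45))) ):
    a,b=[T(*p,z) for p in pp];print(a.round(4),b.round(4),"len",np.linalg.norm(a-b),"yaw",np.arctan2((a-b)[1],(a-b)[0])-np.pi/2, ((a+b)/2).round(4))
E
```

```bash
cat >> h.py <<'E'
def ori(phi,yaw=-.055): # tool down, x axis along box x, tipped so that it points forward by phi
    return R.from_euler('z',yaw)*R.from_euler('y',-phi)*R.from_euler('x',np.pi)
def row(s,p,Rt):
    w,x,y,z=s["eef_rot"];R0=R.from_quat([x,y,z,w])
    return (R0.inv()*Rt).as_rotvec().round(3),tool(s,p).round(4)
HY=np.array([np.cos(.055),-np.sin(.055),0]);HINGE=np.array([.636,-.1675,.0755])
E
python3 - <<'E'
from h import *
from plant import r, vision
s=r.state()
print(*row(s,[.396,-.154,.163],ori(.6)))
print(ori(.6).as_matrix().round(2))
E
```

```text
[-0.143  0.589  0.456] [ 0.3001 -0.3236  0.0593]
[[ 0.82 -0.05  0.56]
 [-0.05 -1.   -0.03]
 [ 0.56  0.   -0.83]]
```

The manual's scale: shifts go in shares of 800 mm and turns go in shares of 2 rad. Converting my numbers, -0.324 m / 0.8 = -0.405, 0.3 m / 0.8 = 0.375, 0.589 rad / 2 = 0.2945.

Call:
tcp_steps --offsets '[[[-0.0715, 0.2945, 0.228, 0.375, -0.405, 0.025, 0.088], [-0.0715, 0.2945, 0.228, 0.375, -0.405, 0.025, 0.088], [-0.0715, 0.2945, 0.228, 0.375, -0.405, 0.025, 0.088], [-0.0715, 0.2945, 0.228, 0.375, -0.405, 0.025, 0.088], [-0.0715, 0.2945, 0.228, 0.375, -0.405, 0.025, 0.088], [-0.0715, 0.2945, 0.228, 0.375, -0.405, 0.0375, 0.088], [-0.0715, 0.2945, 0.228, 0.375, -0.405, 0.0738, 0.088], [-0.0715, 0.2945, 0.228, 0.375, -0.405, 0.0738, 0.088], [-0.0715, 0.2945, 0.228, 0.375, -0.405, 0.0738, 0.088], [-0.0715, 0.2945, 0.228, 0.375, -0.405, 0.0738, 0.088]]]'

```text
time: 1.35
position: [0.3989, -0.1523, 0.1688]
eef_rot: [0.008, 0.956, -0.023, 0.292]
contact_force: [-0.3, 0.2, 0.1]
opening: 0.0879
grip_force: 0.0
```

```bash
python3 - <<'E'
from h import *
from plant import r, vision
s=r.state();print(s["qpos"].round(3))
for L in(.04,0.0):
    print(*row(s,np.array([.447,-.157,.0885])+(.010-L)*ori(.6).as_matrix()[:,2],ori(.6)))
E
```

```text
[ 0.504 -0.087 -0.076  2.538 -1.032  0.249 -0.236]
[-0.002  0.007  0.007] [-0.0051  0.0022  0.0635]
[-0.002  0.007  0.007] [-0.0048  0.0023  0.1035]
```

```bash
python3 - <<'E'
from h import *
from plant import r, vision
s=r.state();O=ori(.3)
print(*row(s,np.array([.447,-.157,.0885])-.07*O.as_matrix()[:,2],O))
E
```

```text
[-0.001 -0.293  0.007] [0.0153 0.0022 0.0265]
```

Scaled: 0.026 m / 0.8 = 0.0325, 0.015 m / 0.8 = 0.0188, -0.293 rad / 2 = -0.1465.

Call:
tcp_steps --offsets '[[[0, -0.075, 0.0015, 0.01, 0.0013, 0.015, 0.088], [0, -0.1465, 0.0035, 0.0188, 0.0025, 0.0325, 0.088], [0, -0.1465, 0.0035, 0.0188, 0.0025, 0.0325, 0.088], [0, -0.1465, 0.0035, 0.0188, 0.0025, 0.0325, 0.088]]]'

```text
time: 1.85
position: [0.4239, -0.1611, 0.1556]
eef_rot: [0.005, 0.988, -0.033, 0.148]
contact_force: [0.1, 0.9, 0.0]
opening: 0.0877
grip_force: 0.0
```

```bash
python3 - <<'E'
from h import *
from plant import r, vision
import cv2
s=r.state();O=ori(.3);print(s["qpos"].round(3))
for L in(.03,0.0): print(*row(s,np.array([.447,-.157,.0885])+(.010-L)*O.as_matrix()[:,2],O))
E
```

```text
[ 0.59   0.07  -0.287  2.279 -0.102  0.509 -1.248]
[ 0.003  0.003 -0.01 ] [ 0.0021 -0.0055  0.0508]
[ 0.003  0.003 -0.01 ] [ 0.0022 -0.0056  0.0808]
```

Scaled: 0.081 m / 0.8 = 0.1013, 0.07 m / 0.8 = 0.0875, -0.01 rad / 2 = -0.005.

Call:
tcp_steps --offsets '[[[0, 0, -0.005, 0.0025, -0.0063, 0.05, 0.088], [0, 0, -0.005, 0.0025, -0.0063, 0.0875, 0.088], [0, 0, -0.005, 0.0025, -0.0063, 0.1013, 0.088], [0, 0, -0.005, 0.0025, -0.0063, 0.1013, 0.088], [0, 0, -0.005, 0.0025, -0.0063, 0.1013, 0], [0, 0, -0.005, 0.0025, -0.0063, 0.1013, 0], [0, 0, -0.005, 0.0025, -0.0063, 0.1013, 0], [0, 0, -0.005, 0.0025, -0.0063, 0.1013, 0], [0, 0, -0.005, 0.0025, -0.0063, 0.1013, 0]]]'

```text
time: 2.98
position: [0.4509, -0.1549, 0.079]
eef_rot: [0.005, 0.988, -0.025, 0.15]
contact_force: [-0.3, 0.1, 0.2]
opening: 0.0416
grip_force: 0.0
```

```bash
python3 - <<'E'
from h import *
from plant import r, vision
s=r.state();print(s["qpos"].round(3))
p0=s["position"];O0=ori(.3);w,x,y,z=s["eef_rot"];Oc=R.from_quat([x,y,z,w])
G=p0-.015*Oc.as_matrix()[:,2]   # grip point
hy=np.array([.055,.9985,0])
for i in range(1,18):
    th=.1*i; q=R.from_rotvec(hy*th)
    g=HINGE+q.apply(G-HINGE)
    tr=min(th,.65)
    Ot=R.from_rotvec(hy*tr)*Oc
    p=g+.015*Ot.as_matrix()[:,2]
    a,b=row(s,p,Ot);print(round(th,2),a,b,p.round(3))
E
```

```text
[ 0.505  0.254 -0.256  2.314  0.008  0.288 -1.363]
0.1 [ 0.  -0.1 -0. ] [ 0.0067  0.     -0.0173] [ 0.452 -0.155  0.097]
0.2 [ 0.001 -0.2   -0.   ] [ 0.0151  0.0001 -0.0338] [ 0.455 -0.155  0.116]
0.3 [ 0.001 -0.3   -0.   ] [ 0.0251  0.0001 -0.0494] [ 0.46  -0.155  0.134]
0.4 [ 0.001 -0.4   -0.   ] [ 0.0366  0.0002 -0.064 ] [ 0.467 -0.156  0.151]
0.5 [ 0.002 -0.5   -0.   ] [ 0.0495  0.0002 -0.0773] [ 0.475 -0.156  0.167]
0.6 [ 0.002 -0.6   -0.   ] [ 0.0636  0.0003 -0.0893] [ 0.485 -0.157  0.183]
0.7 [ 0.002 -0.65  -0.   ] [ 0.0795  0.0004 -0.0993] [ 0.497 -0.157  0.197]
0.8 [ 0.002 -0.65  -0.   ] [ 0.0969  0.0004 -0.1072] [ 0.512 -0.158  0.21 ]
0.9 [ 0.002 -0.65  -0.   ] [ 0.1149  0.0005 -0.1133] [ 0.527 -0.159  0.221]
1.0 [ 0.002 -0.65  -0.   ] [ 0.1335  0.0006 -0.1176] [ 0.544 -0.16   0.231]
1.1 [ 0.002 -0.65  -0.   ] [ 0.1524  0.0007 -0.12  ] [ 0.561 -0.161  0.239]
1.2 [ 0.002 -0.65  -0.   ] [ 0.1715  0.0007 -0.1205] [ 0.579 -0.162  0.245]
1.3 [ 0.002 -0.65  -0.   ] [ 0.1905  0.0008 -0.1191] [ 0.597 -0.163  0.249]
1.4 [ 0.002 -0.65  -0.   ] [ 0.2093  0.0009 -0.1159] [ 0.616 -0.164  0.252]
1.5 [ 0.002 -0.65  -0.   ] [ 0.2276  0.0009 -0.1107] [ 0.635 -0.165  0.252]
1.6 [ 0.002 -0.65  -0.   ] [ 0.2454  0.001  -0.1038] [ 0.654 -0.166  0.251]
1.7 [ 0.002 -0.65  -0.   ] [ 0.2623  0.001  -0.0951] [ 0.673 -0.167  0.247]
```

Call:
tcp_steps --offsets '[[[0, 0, 0, 0, 0, 0, 0], [0, 0, 0, 0, 0, 0, 0], [0, 0, 0, 0, 0, 0, 0]]]'

```text
time: 3.35
position: [0.4509, -0.1572, 0.0791]
eef_rot: [0.006, 0.988, -0.027, 0.15]
contact_force: [-0.3, -9.0, -1.0]
opening: 0.0359
grip_force: 30.0
```

Scaled: -0.107 m / 0.8 = -0.1338, -0.099 m / 0.8 = -0.1238, -0.65 rad / 2 = -0.325.

Call:
tcp_steps --offsets '[[[0, -0.05, 0, 0.0088, 0, -0.0213, 0], [0, -0.1, 0, 0.0188, 0, -0.0425, 0], [0, -0.15, 0, 0.0313, 0, -0.0613, 0], [0, -0.2, 0, 0.0463, 0, -0.08, 0], [0, -0.25, 0, 0.0625, 0, -0.0963, 0], [0, -0.3, 0, 0.08, 0, -0.1113, 0], [0, -0.325, 0, 0.1, 0, -0.1238, 0], [0, -0.325, 0, 0.1213, 0, -0.1338, 0]]]'

```text
time: 4.35
position: [0.5109, -0.1609, 0.209]
eef_rot: [-0.002, 0.984, -0.027, -0.177]
contact_force: [-0.4, -8.3, -2.5]
opening: 0.0356
grip_force: 30.0
```

Scaled: 0.129 m / 0.8 = 0.1613, -0.044 m / 0.8 = -0.055.

Call:
tcp_steps --offsets '[[[0, 0, 0, 0.0125, 0, -0.02, 0], [0, 0, 0, 0.0288, 0, -0.0388, 0], [0, 0, 0, 0.045, 0, -0.055, 0], [0, 0, 0, 0.0638, 0, -0.07, 0], [0, 0, 0, 0.0825, 0, -0.0825, 0], [0, 0, 0, 0.1038, 0, -0.0938, 0], [0, 0, 0, 0.1263, 0, -0.1025, 0], [0, 0, 0, 0.1488, 0, -0.1088, 0], [0, 0, 0, 0.1613, 0, -0.1113, 0]]]'

```text
time: 5.48
position: [0.6632, -0.17, 0.2495]
eef_rot: [-0.001, 0.984, -0.028, -0.174]
contact_force: [-0.8, -11.0, 5.6]
opening: 0.0354
grip_force: 30.0
```

```bash
python3 - <<'E'
from plant import r, vision
print(r.state()["qpos"].round(3))
E
```

```text
[ 0.22   0.747 -0.129  1.023  0.115  1.726 -1.52 ]
```

Scaled: -0.1 m / 0.8 = -0.125, -0.034 m / 0.8 = -0.0425.

Call:
tcp_steps --offsets '[[[0, 0, 0, 0, 0, 0, 0.088], [0, 0, 0, 0, 0, 0, 0.088], [0, 0, 0, 0, 0, 0, 0.088], [0, 0, 0, 0, 0, 0, 0.088], [0, 0, 0, 0, 0, 0, 0.088], [0, 0, 0, -0.0425, 0, -0.075, 0.088], [0, 0, 0, -0.1, 0, -0.1125, 0.088], [0, 0, 0, -0.125, 0, -0.1125, 0.088], [0, 0, 0, -0.125, 0, -0.1125, 0.088]]]'

```text
time: 6.6
position: [0.5999, -0.1627, 0.3719]
eef_rot: [-0.003, 0.985, -0.026, -0.171]
contact_force: [-0.1, -0.3, 0.3]
opening: 0.0878
grip_force: 0.0
```

```bash
python3 - <<'E'
from plant import r, vision
import cv2,pickle
from h import *
d={}
for n in("scene","top"):
    f=vision.grab_frame(n);d[n]=f
s=r.state();print(s["position"])
pickle.dump(d,open("f1.pkl","wb"))
a=d["scene"]["pixels"][130:280,150:350];b=d["top"]["pixels"][130:330,180:420]
z=lambda i:cv2.resize(i,(400,400*i.shape[0]//i.shape[1]),interpolation=cv2.INTER_CUBIC)
A,B=z(a),z(b);h=min(len(A),len(B))
cv2.imwrite("pics/open.png",cv2.convertScaleAbs(np.hstack([A[:h],B[:h]])[:,:,::-1],alpha=1.5))
E
```

```text
[ 0.60051486 -0.16165733  0.36798862]
```

View pics/open.png

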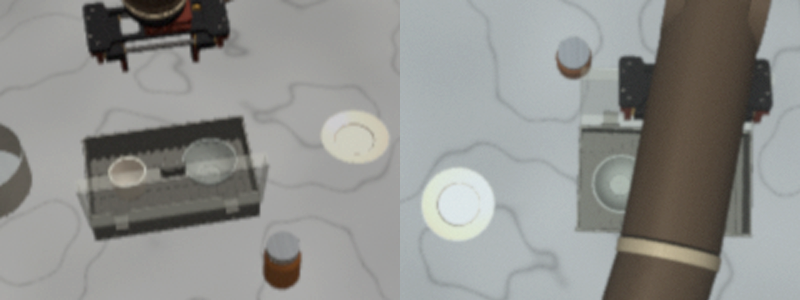

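Both views: the lid leans back open (tab at about (236,216) in the full scene view), cup and bowl stand, the gripper is clear.

```bash
python3 - <<'E'
from h import *
from plant import r, vision
s=r.state();O=ori(0)
for p in ([.552,-.2345,.2],[.552,-.2345,.13],[.552,-.2345,.032]): print(*row(s,p,O))
E
```

```text
[0.002 0.349 0.004] [0.0155 0.075  0.1733]
[0.002 0.349 0.004] [0.0395 0.0749 0.239 ]
[0.002 0.349 0.004] [0.073  0.0747 0.3311]
```

Scaled: 0.239 m / 0.8 = 0.2988, 0.173 m / 0.8 = 0.2163, 0.349 rad / 2 = 0.1745.

Call:
tcp_steps --offsets '[[[0, 0.06, 0, -0.025, 0.0375, 0.0375, 0.08], [0, 0.12, 0, -0.0125, 0.075, 0.1, 0.08], [0, 0.1745, 0.002, 0.0125, 0.0938, 0.175, 0.08], [0, 0.1745, 0.002, 0.0194, 0.0938, 0.2163, 0.08], [0, 0.1745, 0.002, 0.05, 0.0938, 0.2988, 0.08], [0, 0.1745, 0.002, 0.05, 0.0938, 0.2988, 0.08], [0, 0.1745, 0.002, 0.05, 0.0938, 0.2988, 0.08], [0, 0.1745, 0.002, 0.05, 0.0938, 0.2988, 0.08]]]'

```text
time: 7.7
position: [0.5538, -0.2357, 0.1319]
eef_rot: [0.002, 1.0, -0.028, 0.001]
contact_force: [0.0, -0.1, -0.5]
opening: 0.0804
grip_force: 0.0
```

```bash
python3 - <<'E'
from h import *
from plant import r, vision
import pickle
s=r.state();O=ori(0);print(s["qpos"].round(2))
print(*row(s,[.552,-.2345,.032],O))
f=vision.grab_frame("scene");pickle.dump(f,open("f2.pkl","wb"))
cv2.imwrite("pics/cup.png",cv2.convertScaleAbs(cv2.resize(f["pixels"][140:250,170:320],(750,550),interpolation=cv2.INTER_CUBIC)[:,:,::-1],alpha=1.6))
E
```

```text
[ 0.19  0.46  0.17  1.76 -0.09  0.92 -1.22]
[ 0.003 -0.002 -0.001] [-0.002  -0.0014  0.0999]
```

View pics/cup.png

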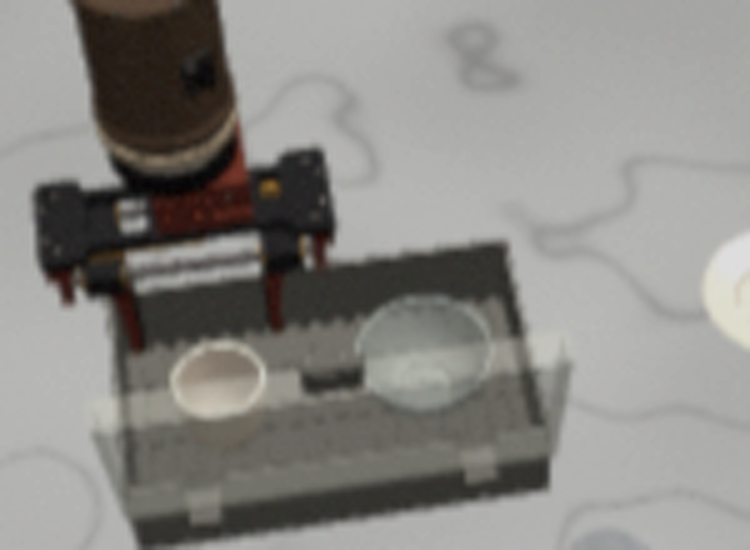

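The open fingers (tips at about (135,348) and (275,328)) hang above the cup (rim centre (218,381)), well clear of the bowl and open lid.

Scaled: 0.1 m / 0.8 = 0.125, 0.085 m / 0.8 = 0.1063.

Call:
tcp_steps --offsets '[[[0, 0, 0, -0.0025, -0.0013, 0.0375, 0.08], [0, 0, 0, -0.0025, -0.0013, 0.075, 0.08], [0, 0, 0, -0.0025, -0.0013, 0.1063, 0.08], [0, 0, 0, -0.0025, -0.0013, 0.125, 0.08], [0, 0, 0, -0.0025, -0.0013, 0.125, 0.08], [0, 0, 0, -0.0025, -0.0013, 0.125, 0], [0, 0, 0, -0.0025, -0.0013, 0.125, 0], [0, 0, 0, -0.0025, -0.0013, 0.125, 0], [0, 0, 0, -0.0025, -0.0013, 0.125, 0], [0, 0, 0, -0.0025, -0.0013, 0.125, 0]]]'

```text
time: 9.0
position: [0.5509, -0.2345, 0.031]
eef_rot: [0.001, 1.0, -0.028, 0.0]
contact_force: [-0.5, 1.0, 6.9]
opening: 0.0624
grip_force: 30.0
```

Scaled: -0.12 m / 0.8 = -0.15, -0.1 m / 0.8 = -0.125.

Call:
tcp_steps --offsets '[[[0, 0, 0, 0, 0, -0.0375, 0], [0, 0, 0, 0, 0, -0.075, 0], [0, 0, 0, 0, 0, -0.125, 0], [0, 0, 0, 0, 0, -0.15, 0], [0, 0, 0, 0, 0, -0.15, 0]]]'

```text
time: 9.62
position: [0.5511, -0.2344, 0.1515]
eef_rot: [0.002, 1.0, -0.028, 0.001]
contact_force: [0.6, -0.2, -2.6]
opening: 0.0622
grip_force: 30.0
```

```bash
python3 - <<'E'
from h import *
from plant import r, vision
s=r.state()
for p in ([.5254,.1778,.12],[.5254,.1778,.02]): print(*row(s,p,ori(0)))
E
```

```text
[ 0.003 -0.002 -0.001] [-0.0487 -0.4103  0.03  ]
[ 0.003 -0.002 -0.001] [-0.0489 -0.4106  0.13  ]
```

Scaled: -0.41 m / 0.8 = -0.5125, -0.375 m / 0.8 = -0.4688.

Call:
tcp_steps --offsets '[[[0, 0, 0, -0.0038, -0.0375, 0, 0], [0, 0, 0, -0.0125, -0.1, 0, 0], [0, 0, 0, -0.02, -0.175, 0, 0], [0, 0, 0, -0.03, -0.25, 0, 0], [0, 0, 0, -0.04, -0.325, 0, 0], [0, 0, 0, -0.05, -0.4, 0, 0], [0, 0, 0, -0.0563, -0.4688, 0.0125, 0], [0, 0, 0, -0.0613, -0.5125, 0.0375, 0], [0, 0, 0, -0.0613, -0.5125, 0.0625, 0], [0, 0, 0, -0.0613, -0.5125, 0.0875, 0], [0, 0, 0, -0.0613, -0.5125, 0.0875, 0]]]'

```text
time: 11.0
position: [0.5221, 0.1772, 0.0764]
eef_rot: [0.002, 1.0, -0.028, -0.003]
contact_force: [0.3, 0.5, -1.0]
opening: 0.0624
grip_force: 30.0
```

```bash
python3 - <<'E'
from h import *
from plant import r, vision
s=r.state();print(s["qpos"].round(2))
f=vision.grab_frame("top");g=vision.grab_frame("scene")
print(px(f,s["position"]),px(g,s["position"]),px(f,[.5254,.1778,.016]),px(g,[.5254,.1778,.016]))
a=cv2.resize(f["pixels"][203:303,164:264],(400,400),interpolation=cv2.INTER_CUBIC)
b=cv2.resize(g["pixels"][140:240,277:377],(400,400),interpolation=cv2.INTER_CUBIC)
cv2.imwrite("pics/place.png",cv2.convertScaleAbs(np.hstack([a,b])[:,:,::-1],alpha=1.4))
E
```

```text
[-0.45  0.46  0.04  1.92 -0.02  0.77 -2.02]
(np.float64(212.44458762311575), np.float64(252.28905226899886)) (np.float64(328.6841993599695), np.float64(186.20611130162658)) (np.float64(215.24305641384737), np.float64(251.8585270722228)) (np.float64(327.53601921384734), np.float64(197.77534024805107))
```

View pics/place.png

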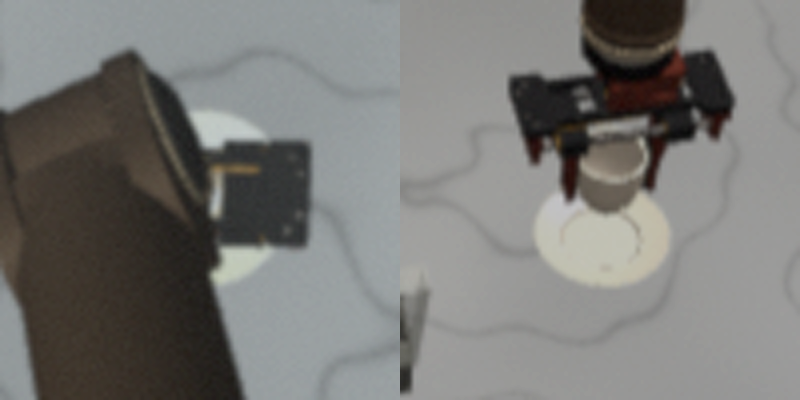

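The cup hangs upright in the grip over the saucer (fingertip midpoint (610,192), saucer centre about (602,237) in the right panel). Lowering.

Scaled: 0.053 m / 0.8 = 0.0663, 0.02 m / 0.8 = 0.025.

Call:
tcp_steps --offsets '[[[0, 0, 0, 0.0038, 0, 0.025, 0], [0, 0, 0, 0.0038, 0, 0.0438, 0], [0, 0, 0, 0.0038, 0, 0.0563, 0], [0, 0, 0, 0.0038, 0, 0.0625, 0], [0, 0, 0, 0.0038, 0, 0.0663, 0], [0, 0, 0, 0.0038, 0, 0.0663, 0], [0, 0, 0, 0.0038, 0, 0.0663, 0]]]'

```text
time: 11.98
position: [0.5273, 0.1777, 0.0263]
eef_rot: [0.001, 1.0, -0.028, -0.0]
contact_force: [-0.9, 0.2, -1.4]
opening: 0.0623
grip_force: 30.0
```

Scaled: 0.006 m / 0.8 = 0.0075, -0.002 m / 0.8 = -0.0025.

Call:
tcp_steps --offsets '[[[0, 0, 0, -0.0025, 0, 0.0025, 0], [0, 0, 0, -0.0025, 0, 0.005, 0], [0, 0, 0, -0.0025, 0, 0.0075, 0], [0, 0, 0, -0.0025, 0, 0.0075, 0]]]'

```text
time: 12.48
position: [0.5251, 0.1777, 0.0201]
eef_rot: [0.001, 1.0, -0.028, -0.0]
contact_force: [-2.1, -0.7, 1.9]
opening: 0.0624
grip_force: 30.0
```

Scaled: 0.001 m / 0.8 = 0.0013.

Call:
tcp_steps --offsets '[[[0, 0, 0, 0, 0, 0.0013, 0], [0, 0, 0, 0, 0, 0.0013, 0], [0, 0, 0, 0, 0, 0.0013, 0]]]'

```text
time: 12.85
position: [0.5253, 0.1777, 0.02]
eef_rot: [0.001, 1.0, -0.028, -0.0]
contact_force: [-3.5, -0.7, 11.1]
opening: 0.0623
grip_force: 30.0
```

Scaled: -0.34 m / 0.8 = -0.425, -0.02 m / 0.8 = -0.025.

Call:
tcp_steps --offsets '[[[0, 0, 0, 0, 0, 0, 0.08], [0, 0, 0, 0, 0, 0, 0.08], [0, 0, 0, 0, 0, 0, 0.08], [0, 0, 0, 0, 0, -0.025, 0.08], [0, 0, 0, 0, 0, -0.075, 0.08], [0, 0, 0, 0, 0, -0.15, 0.08], [0, 0, 0, 0, 0, -0.225, 0.08], [0, 0, 0, 0, 0, -0.3, 0.08], [0, 0, 0, 0, 0, -0.375, 0.02], [0, 0, 0, 0, 0, -0.425, 0], [0, 0, 0, 0, 0, -0.425, 0]]]'

```text
time: 14.22
position: [0.5266, 0.1789, 0.3623]
eef_rot: [-0.0, 1.0, -0.028, 0.002]
contact_force: [-0.1, -0.4, -0.3]
opening: 0.0532
grip_force: 0.0
```

```bash
python3 - <<'E'
from h import *
from plant import r, vision
s=r.state();print(s["qpos"].round(2))
t=[HINGE+R.from_rotvec(np.array([.055,.9985,0])*1.85).apply(-.19*HY+[0,0,.013])][0];print("tab",t)
f=vision.grab_frame("top");g=vision.grab_frame("scene");print(px(g,t),px(f,t))
for p in ([.70,-.10,.36],[.77,-.174,.36],[.77,-.174,.235],[.62,-.166,.24]): print(*row(s,p,ori(0)))
a=cv2.resize(f["pixels"][160:310,190:390],(400,300),interpolation=cv2.INTER_CUBIC)
b=cv2.resize(g["pixels"][140:290,180:380],(400,300),interpolation=cv2.INTER_CUBIC)
cv2.imwrite("pics/placed.png",cv2.convertScaleAbs(np.hstack([a,b])[:,:,::-1],alpha=1.4))
E
```

```text
[-0.47  0.2   0.06  1.56 -0.01  1.38 -2.03]
tab [ 0.70076478 -0.17107255  0.25455798]
(np.float64(237.02894462504324), np.float64(213.78158717020005)) (np.float64(346.963710150707), np.float64(170.5672031746068))
[-0.    -0.005 -0.001] [0.1887 0.2688 0.0031]
[-0.    -0.005 -0.001] [0.2627 0.3388 0.0034]
[-0.    -0.005 -0.001] [0.2621 0.3388 0.1284]
[-0.    -0.005 -0.001] [0.1119 0.3392 0.1227]
```

View pics/placed.png

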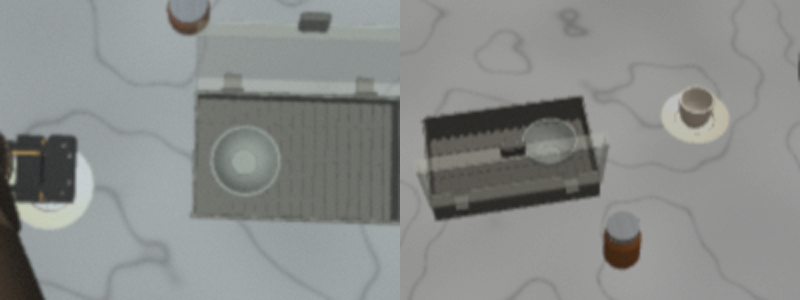

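Left panel: the lid tab at (314,22), matching the predicted 1.85 rad, bowl standing. Right panel: the cup stands upright mid-saucer at (696,110). Next I go behind the lid and pull it over.

Scaled: 0.339 m / 0.8 = 0.4238, 0.16 m / 0.8 = 0.2.

Call:
tcp_steps --offsets '[[[0, 0, 0, 0.025, 0.0375, 0, 0], [0, 0, 0, 0.0625, 0.1, 0, 0], [0, 0, 0, 0.1063, 0.1625, 0, 0], [0, 0, 0, 0.15, 0.225, 0, 0], [0, 0, 0, 0.2, 0.2875, 0, 0], [0, 0, 0, 0.25, 0.35, 0, 0], [0, 0, 0, 0.2875, 0.4, 0, 0], [0, 0, 0, 0.3063, 0.4238, 0, 0], [0, 0, 0, 0.3063, 0.4238, 0, 0], [0, 0, 0, 0.3063, 0.4238, 0, 0], [0, 0, 0, 0.3063, 0.4238, 0.0625, 0], [0, 0, 0, 0.3063, 0.4238, 0.125, 0], [0, 0, 0, 0.3063, 0.4238, 0.16, 0], [0, 0, 0, 0.3063, 0.4238, 0.16, 0], [0, 0, 0, 0.3063, 0.4238, 0.16, 0]]]'

```text
time: 16.2
position: [0.7516, -0.1731, 0.2337]
eef_rot: [0.001, 1.0, -0.027, 0.001]
contact_force: [0.2, -0.4, 0.4]
opening: 0.0004
grip_force: 0.0
```

Scaled: -0.15 m / 0.8 = -0.1875, -0.12 m / 0.8 = -0.15.

Call:
tcp_steps --offsets '[[[0, 0, 0, -0.0188, 0, 0, 0], [0, 0, 0, -0.0375, 0, 0, 0], [0, 0, 0, -0.0563, 0, 0, 0], [0, 0, 0, -0.075, 0, 0, 0], [0, 0, 0, -0.0938, 0, 0, 0], [0, 0, 0, -0.1125, 0, 0, 0], [0, 0, 0, -0.1313, 0, 0, 0], [0, 0, 0, -0.15, 0, 0, 0], [0, 0, 0, -0.1688, 0, 0, 0], [0, 0, 0, -0.1875, 0, 0, 0], [0, 0, 0, -0.1875, 0, -0.025, 0], [0, 0, 0, -0.1875, 0, -0.075, 0], [0, 0, 0, -0.1875, 0, -0.1, 0], [0, 0, 0, -0.1875, 0, -0.1, 0], [0, 0, 0, -0.1875, 0, -0.1, 0], [0, 0, 0, -0.1875, 0, -0.1, 0], [0, 0, 0, -0.1875, 0, -0.1, 0], [0, 0, 0, -0.1875, 0, -0.1, 0], [0, 0, 0, -0.1875, 0, -0.1, 0], [0, 0, 0, -0.1875, 0, -0.1, 0]]]'

```text
time: 18.7
position: [0.6013, -0.1654, 0.3117]
eef_rot: [0.001, 1.0, -0.028, -0.0]
contact_force: [-0.3, -0.3, 0.5]
opening: 0.0004
grip_force: 0.0
```

```bash
python3 - <<'E'
from h import *
from plant import r, vision
f=vision.grab_frame("scene")
b=cv2.resize(f["pixels"][120:290,150:390],(720,510),interpolation=cv2.INTER_CUBIC)
cv2.imwrite("pics/shut.png",cv2.convertScaleAbs(b[:,:,::-1],alpha=1.4))
E
```

```text
(no output)
```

View pics/shut.png

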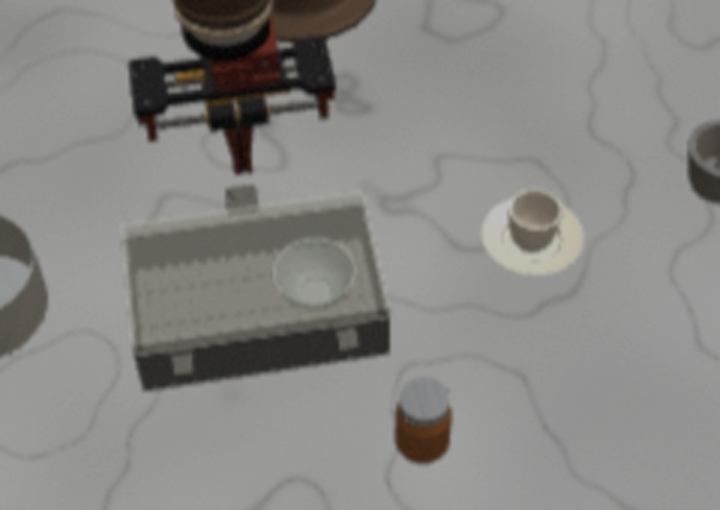

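The lid is shut with its tab back at (241,198), the bowl stands inside at (314,273), the cup sits on the saucer at (534,222), and the robot is clear of everything.

Call:
tcp_steps --offsets '[[[0, 0, 0, 0, 0, 0, 0], [0, 0, 0, 0, 0, 0, 0], [0, 0, 0, 0, 0, 0, 0], [0, 0, 0, 0, 0, 0, 0]]]'

```text
time: 19.25
position: [0.6013, -0.1654, 0.3117]
eef_rot: [0.001, 1.0, -0.028, -0.0]
contact_force: [0.3, -0.1, 1.1]
opening: 0.0005
grip_force: 0.0
```

```bash
python3 -c "
from plant import r, vision
print(r.close_job())"
```

```text
the job is handed in; nothing more can be done
None
```

I handed the job in at about 19 s of the 72 s limit: the last picture shows the lid shut, the teacup upright on its saucer and the bowl still standing in the box; the judge's verdict was not shown.

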